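# Hang fork ends on the balance bar

## Task

Hang the three fork ends on the pivoting balance bar, alternating sides so it stays near level: first one small grey fork on the blue (left) arm, then the big red fork on the yellow (right) arm, then the other small grey fork on the blue arm. Straddle each fork over the arm, let its cross pin rest lightly on the painted strip and slide it gently along until the pin drops fully into a notch (two in the blue strip, one fork in each, and one in the yellow). Never let the bar dip more than about 10 degrees, do not press or bang the forks hard, leave the other things on the bench where they are, and finish with all three forks hanging free and the bar level and still.

Things in the scene. Friction and masses are not known exactly. Their poses are not given: they have to be found in the camera images.
- bar_mid (a point): Pivot in the middle of the balance bar, 125 above the bench. Axes turn with the bar: y along it to the blue (left) arm, x across, z up. Bar 12 wide in x (14 over the strips), reaching 180 each way. Strips run 32 to 165 from the pivot; tooth tops z = 22, notch floors z = 14. A pin centre is at z = 19 seated, 27 on a tooth. Post below: 30 wide along the bar, 46 across, up to 141 high, foot 150 x 120.
- blue_arm (a point): Blue left arm of the bar: point on the bar 100 from the pivot (y = +100), at tooth-top height. Its strip has two square notches 13 long, 8 deep, nominally 70 and 130 from the pivot, but the strip is clamped up to 10 further in or out (both notches together): not measured, so feel or look for them.
- yellow_arm (a point): Yellow right arm of the bar: point on the bar 100 from the pivot (y = -100), at tooth-top height. Its strip has one square notch 13 long, 8 deep, nominally at this point, but the strip is clamped up to 10 further in or out: not measured, so feel or look for it.
- bar (a joint): Tilt of the bar about its pivot in rad: 0 level, positive when the blue (left) arm is up. Soft spring centring of about 4 N m/rad with damping, free to +-0.3: 2.5 N on the arm sinks it about 10 mm at 130 from the pivot, 6 at 100, 3 at 70.
- small_a_pin (a point): One small grey fork end, standing on its legs: 124 high, 48 wide (x), 28 deep (y), 0.3 kg. Two legs 26 apart, thicker at the feet, joined on top by a 10 thick crown; a brass cross pin (10 diameter) runs between them along x. On the crown a steel tongue to grip: 12 in x, 20 in y, 40 tall. The point is mid-pin: feet 62 below, crown's top 22 above, tongue's top 62 above. z up, x along the pin.
- small_b_pin (a point): The other small grey fork end, standing on its legs: 124 high, 48 wide (x), 28 deep (y), 0.3 kg. Two legs 26 apart, thicker at the feet, joined on top by a 10 thick crown; a brass cross pin (10 diameter) runs between them along x. On the crown a steel tongue to grip: 12 in x, 20 in y, 40 tall. The point is mid-pin: feet 62 below, crown's top 22 above, tongue's top 62 above. z up, x along the pin.
- big_pin (a point): Big red fork end, standing on its legs: 124 high, 58 wide (x), 36 deep (y), 0.6 kg. Two legs 26 apart, thicker at the feet, joined on top by a 10 thick crown; a brass cross pin (10 diameter) runs between them along x. On the crown a steel tongue to grip: 16 in x, 24 in y, 40 tall. The point is mid-pin: feet 62 below, crown's top 22 above, tongue's top 62 above. z up, x along the pin.
- hammer_mid (a point): Hammer lying on the bench, to be left alone; point on its handle axis line.
- wrench_mid (a point): Steel wrench lying on the bench, to be left alone.
- collar_mid (a point): Steel shaft collar, 68 diameter, 22 high, flat on the bench, to be left alone.
- disc_mid (a point): Black cutting disc, 115 diameter, 8 high, flat on the bench, to be left alone.
- can_mid (a point): Blue spray-sized can, 66 diameter, 120 high, standing behind the rack, to be left alone.
Not all that is in view belongs to the job. Leave any green look-alike of the part that bears small_b_pin alone. Leave any purple look-alike of the part that bears small_a_pin alone.

How it is judged:
On the way, in this order (a step that is already met when the one before it is completed fails the run):
1. one small fork, and nothing else, is seated in a notch of the blue arm ((((z of small_a_pin in the frame of bar_mid between 0.014 and 0.0225 m and y of small_a_pin in the frame of bar_mid between 0.05 and 0.15 m and x of small_a_pin in the frame of bar_mid between -0.012 and 0.012 m) and not (z of small_b_pin in the frame of bar_mid between 0.014 and 0.0225 m and y of small_b_pin in the frame of bar_mid between 0.05 and 0.15 m and x of small_b_pin in the frame of bar_mid between -0.012 and 0.012 m)) or ((z of small_b_pin in the frame of bar_mid between 0.014 and 0.0225 m and y of small_b_pin in the frame of bar_mid between 0.05 and 0.15 m and x of small_b_pin in the frame of bar_mid between -0.012 and 0.012 m) and not (z of small_a_pin in the frame of bar_mid between 0.014 and 0.0225 m and y of small_a_pin in the frame of bar_mid between 0.05 and 0.15 m and x of small_a_pin in the frame of bar_mid between -0.012 and 0.012 m))) and not (z of big_pin in the frame of bar_mid between 0.014 and 0.0225 m and y of big_pin in the frame of bar_mid between -0.15 and -0.05 m and x of big_pin in the frame of bar_mid between -0.012 and 0.012 m)), for 0.2 s.
2. then the big fork is seated in the notch of the yellow arm, with one small fork on the blue arm ((((z of small_a_pin in the frame of bar_mid between 0.014 and 0.0225 m and y of small_a_pin in the frame of bar_mid between 0.05 and 0.15 m and x of small_a_pin in the frame of bar_mid between -0.012 and 0.012 m) and not (z of small_b_pin in the frame of bar_mid between 0.014 and 0.0225 m and y of small_b_pin in the frame of bar_mid between 0.05 and 0.15 m and x of small_b_pin in the frame of bar_mid between -0.012 and 0.012 m)) or ((z of small_b_pin in the frame of bar_mid between 0.014 and 0.0225 m and y of small_b_pin in the frame of bar_mid between 0.05 and 0.15 m and x of small_b_pin in the frame of bar_mid between -0.012 and 0.012 m) and not (z of small_a_pin in the frame of bar_mid between 0.014 and 0.0225 m and y of small_a_pin in the frame of bar_mid between 0.05 and 0.15 m and x of small_a_pin in the frame of bar_mid between -0.012 and 0.012 m))) and z of big_pin in the frame of bar_mid between 0.014 and 0.0225 m and y of big_pin in the frame of bar_mid between -0.15 and -0.05 m and x of big_pin in the frame of bar_mid between -0.012 and 0.012 m), for 0.2 s.
3. then the second small fork is seated in the other notch of the blue arm, all three hanging (z of small_a_pin in the frame of bar_mid between 0.014 and 0.0225 m and y of small_a_pin in the frame of bar_mid between 0.05 and 0.15 m and x of small_a_pin in the frame of bar_mid between -0.012 and 0.012 m and z of small_b_pin in the frame of bar_mid between 0.014 and 0.0225 m and y of small_b_pin in the frame of bar_mid between 0.05 and 0.15 m and x of small_b_pin in the frame of bar_mid between -0.012 and 0.012 m and z of big_pin in the frame of bar_mid between 0.014 and 0.0225 m and y of big_pin in the frame of bar_mid between -0.15 and -0.05 m and x of big_pin in the frame of bar_mid between -0.012 and 0.012 m), for 0.2 s.
At the end, for the whole second after the job is handed in: Small forks seated in both blue notches, big fork in the yellow notch (pin centre within 3.5 mm of full depth, 50 to 150 mm from the pivot, within 12 mm of the bar's middle line), all let go; bar still and within 0.075 rad of level (all of step 3 and value of joint bar between -0.075 and 0.075 rad and velocity of joint bar between -0.1 and 0.1 rad/s); the robot touches nothing.
It fails at once if the bar dips more than 0.19 rad (about 11 degrees) either way (value of joint bar above 0.19 rad or value of joint bar below -0.19 rad).
It fails at once if a fork is pressed or knocked on the rack with more than 25 N (contact force between any of small_a, small_b, big and rack above 25 N).
It fails at once if a bystander (hammer, wrench, collar, disc or can) is moved more than 20 mm (distance of any of hammer_mid, wrench_mid, collar_mid, disc_mid, can_mid from where it was at the start of the episode above 0.02 m).
It also fails if it takes over 72 s, if anything falls off the work surface, if the arm or the gripper's body presses on something with over 40 N, if the wrist force passes 120 N, or if a joint passes its speed limit or range.

## Robot

A 7-joint arm with a two-finger parallel gripper is mounted at the origin on the work surface. World frame = base frame: x ahead of the robot, y to its left, z up, the work surface at z = 0. Lengths are in m, angles in rad, forces in N, time in s.
With the tool pointing down it reaches from about 0.425 to 0.95 m from the base axis. Payload 4.7 kg.
Tool frame: the origin (TCP) lies at the very end of the fingers, on their centre line; the grasp point (between the pads) lies 19 mm behind it (grasp_offset is the distance from the TCP to the grasp point, in m); z points along the fingers, y is the direction in which the jaws open and shut (so a half turn about z gives the same grasp; the last joint's range is limited). The gripper opens to 87 mm and grips with 3 to 60 N. Pads are 19 mm wide; open, the fingers measure 117 mm over their backs; the gripper's body (75 mm by 190 mm) begins 51 mm behind the grasp point.
Start: joints at [-1.303, 0.469, -0.049, 1.532, 0.024, 1.141, -0.082], TCP at [0.197, 0.646, 0.223] pointing down, gripper open.
Joint ranges: [-2.59, 2.59], [-0.33, 1.99], [-1.39, 1.29], [0.1, 2.45], [-1.04, 4.18], [0.21, 1.99], [-2.66, 2.66]. Speed limits (rad/s): [2.57, 2.57, 3.14, 3.14, 3.14, 3.14, 3.14].

## Interface

Orientations are given as a unit quaternion [w, x, y, z].
In Python, from station import sense, get_image, calibration, sign_off, grasp_offset gives the robot as it stands.
- The arm moves only by the tool arm_command, never from a script. Its argument "steps" is one flat list of numbers, 7 for each row, row after row: the shift along the tool's x, y, z in mm, then the turn, a rotation vector about the tool's x, y, z in rad, then the opening, from -1 (shut) to 1 (fully open), so that 0 is half open. A call has 1 to 8 rows; each row shifts and turns the commanded pose from where the row before left it, along the tool's axes as they then stand; what a row does not reach is not made up. A row lasts 1/12 s, in which the tool goes at most 41.7 mm and 7.16 degrees, less where a joint would pass 70% of its speed; a pose out of reach is approached as far as the arm can. A call with a gripper value outside its range is refused whole. The fingers move at their own pace and stop on an object; the grip force is fixed at half the most. Time passes only in rows, so rows that do not move let the fingers close. It gives the time, the measured TCP pose, the force and the opening at its end, in the units of the state.
- sense(): the state, without advancing time (a new reading comes with each control period).
- get_image(name): name is "scene" or "top" or "wrist"; returns the picture (384x512x3 uint8, red, green, blue); there is no depth.
- calibration(name): a dict with "K" (3x3 intrinsics, pixels), "k1" (the pictures are not rectified: a ray, as slopes to the right and down, at radius r is drawn at 1 + k1 r^2 times it, then the intrinsics apply), "extrinsics" (4x4, takes a point from camera to world coordinates). Camera axes: x right, y down, z forward; pixel columns grow to the right and rows downward; lengths in m; the calibration is good to about 2 mm. A picture is of the moment at which its call begins: read the wrist's pose just before it. calibration takes no time and is no camera call; for the wrist camera it gives the pose at the moment of the call.
- sign_off(): hands the job in, once; it reports no verdict.
The state is a dict: "clock": time; "joints": joint angles; "qvel": joint speeds; "joint_torque": joint torques, N m; "tool_pos": TCP position; "ee_rot": TCP orientation; "contact_force": force on the tool from outside, world axes, zero at the start; "ft_torque": the same for the moment, N m; "grip_width": finger opening in m.
Only numpy, scipy, OpenCV 4.12 (cv2) and the standard library are available. Lean on these libraries where they do the work, as an engineer would, in place of code of your own. Each camera call takes 0.05 s, during which the arm holds its last target. There are 200 camera calls.

## Working session

There is one attempt and no reset: what is moved stays moved. The work goes in short steps, Python scripts to look and compute and a tool call to move; the robot and the scene stay as the last step left them, time stands still between calls to the robot, and variables do not carry over. Pictures are saved under pics/ and viewed, about 8 in all and at most 12, crops included, and the job is handed in when it is done.

Besides the shell and the picture viewer there is one more tool, called as a command line: name --argument value ..., lists and objects as JSON in quotes. arm_command: Moves the arm, as the interface text tells. Its arguments: {"type":"object","properties":{"steps":{"type":"array","items":{"type":"number"}}},"required":["steps"]}

```bash
ls; mkdir -p pics; python3 - <<'E'
from station import *
import cv2,numpy as np
s=sense();print(s)
for n in("scene","top"):
    im=get_image(n);cv2.imwrite(f"pics/{n}0.png",im[:,:,::-1])
    c=calibration(n);print(n,c)
print(grasp_offset)
E
```

```text
pics
{'clock': 0.0, 'joints': array([-1.30294313,  0.46944423, -0.04859294,  1.53369127,  0.02412407,
        1.1410057 , -0.08230615]), 'qvel': array([-1.10796447e-04,  7.45237561e-04, -1.31468806e-03,  1.82958188e-07,
        1.41521634e-03, -1.98826477e-03,  4.06861112e-05]), 'joint_torque': array([ 2.15324749e-04, -5.07968545e+01, -8.04345449e-02, -2.36155272e+01,
       -6.12476841e-02,  3.78594466e-02,  1.75969012e-04]), 'tool_pos': array([0.19720348, 0.64492065, 0.22149869]), 'ee_rot': array([-9.77347867e-05,  1.47816032e-01,  9.89014387e-01, -9.76136070e-04]), 'contact_force': array([ 0.0031402 , -0.13951721,  0.46023805]), 'ft_torque': array([-0.01795409,  0.02101617, -0.02764267]), 'grip_width': 0.08702454430163396}
scene {'K': array([[487.93914165,   0.        , 262.43442815],
       [  0.        , 487.93914165, 194.04263319],
       [  0.        ,   0.        ,   1.        ]]), 'k1': 0.011634094360633491, 'extrinsics': array([[ 0.81021101,  0.34737066, -0.47211412,  1.24263991],
       [ 0.58571659, -0.44927149,  0.67460448, -0.98452957],
       [ 0.0222304 , -0.82309705, -0.56746547,  0.93567361],
       [ 0.        ,  0.        ,  0.        ,  1.        ]])}
top {'K': array([[395.8777679 ,   0.        , 257.89339622],
       [  0.        , 395.8777679 , 192.72902818],
       [  0.        ,   0.        ,   1.        ]]), 'k1': -0.10940299878794395, 'extrinsics': array([[ 0.00574099, -0.9869515 ,  0.16091544,  0.41185834],
       [-0.99997378, -0.00495587,  0.00527998, -0.0449399 ],
       [-0.0044136 , -0.16094153, -0.98695407,  1.08558269],
       [ 0.        ,  0.        ,  0.        ,  1.        ]])}
0.0187
```

View pics/scene0.png

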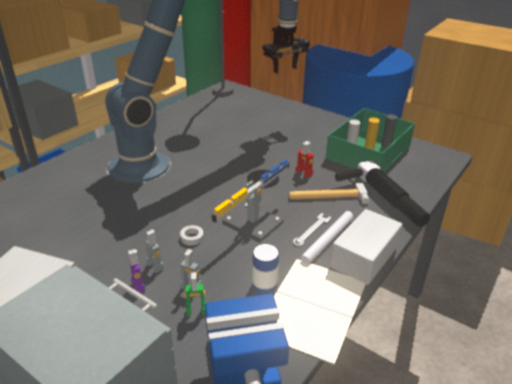

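View pics/top0.png

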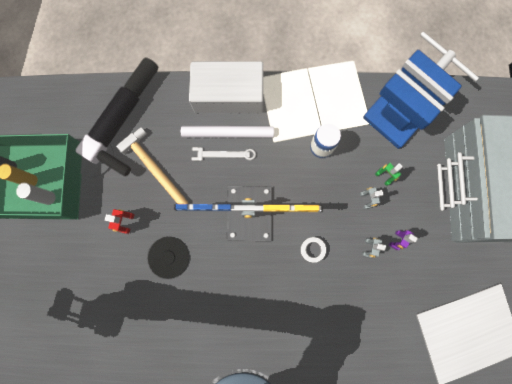

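The scene shows blue/yellow bar around (250,195). In the top view, the bar runs (178,207)–(320,208), grey forks are at about (373,197) and (375,247), and red is at (119,220). Green is at (390,172) and purple at (403,238). Next I'll crop closer.

```bash
cat > h.py <<'E'
import numpy as np,cv2
from station import *
from scipy.spatial.transform import Rotation as R
def ray(c,u,v):
    k=c["K"];d=np.array([(u-k[0,2])/k[0,0],(v-k[1,2])/k[1,1]]);s=d.copy()
    for _ in range(20): s=d/(1+c["k1"]*(s@s))
    E=c["extrinsics"];return E[:3,3],E[:3,:3]@np.r_[s,1]
def on_z(c,u,v,z):
    o,d=ray(c,u,v);return o+d*(z-o[2])/d[2]
def proj(c,p):
    E=c["extrinsics"];q=E[:3,:3].T@(np.asarray(p)-E[:3,3]);s=q[:2]/q[2];s=s*(1+c["k1"]*(s@s))
    return s*c["K"][0,0]+c["K"][:2,2]
def tcp():
    s=sense();q=s["ee_rot"];return s["tool_pos"],R.from_quat(np.r_[q[1:],q[0]])
def show(p,r):print("tcp",np.round(p*1000,1),"tool axes\n",np.round(r.as_matrix(),3))
def go(target,zvec_yaw=None):
    p,r=tcp();print("tool shift mm",np.round(r.inv().apply(np.asarray(target)-p)*1000,1))
E
python3 - <<'E'
import cv2,numpy as np
t=cv2.imread("pics/top0.png");s=cv2.imread("pics/scene0.png")
def c(im,x,y,w,h,W,H):return cv2.resize(im[y:y+h,x:x+w],(W,H),interpolation=cv2.INTER_CUBIC)
a=np.hstack([c(t,345,150,80,120,400,600)[:300*2],np.vstack([c(t,90,195,60,50,360,300),c(s,280,130,60,50,360,300)])])
cv2.imwrite("pics/c1.png",a)
b=np.vstack([c(t,170,190,160,36,800,180),np.hstack([c(s,110,215,110,110,400,400),c(s,200,150,100,100,400,400)])])
cv2.imwrite("pics/c2.png",b)
E
```

```text
(no output)
```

View pics/c1.png

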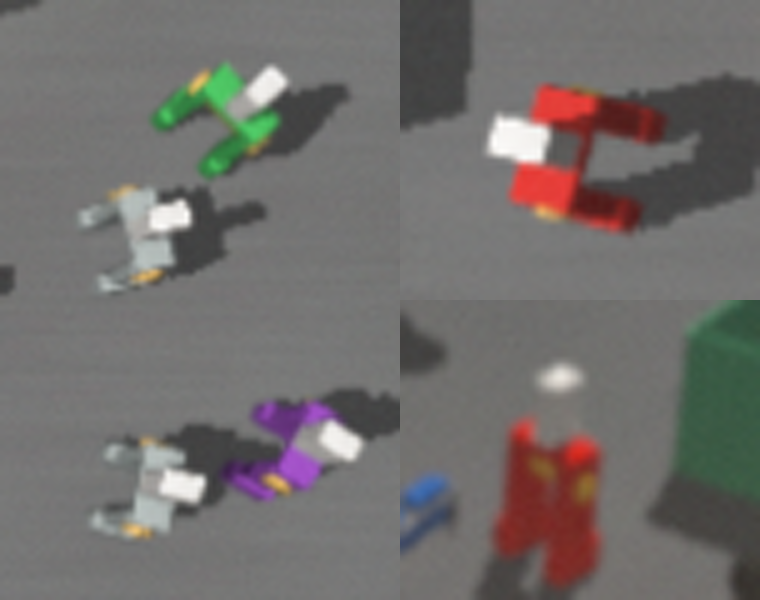

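View pics/c2.png

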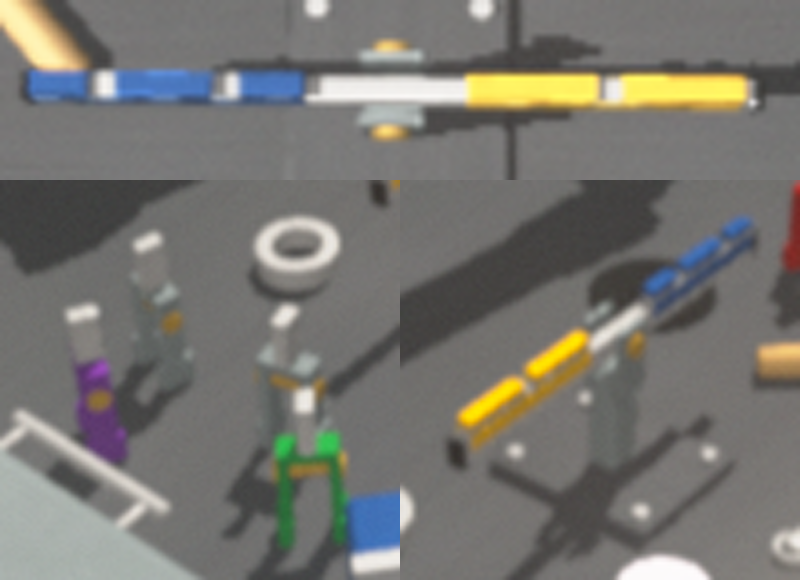

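Top crop: the blue notches are at crop x≈104 and 232, the yellow one at ≈611, and the pivot brass at ≈390. Tongue tops and brass pin ends are visible on all forks. Next I'll cast rays.

```bash
python3 - <<'E'
from h import *
c=calibration("top")
f=lambda X,Y,ox,oy,s,z:on_z(c,ox+(X+.5)/s-.5,oy+(Y+.5)/s-.5,z)
m=lambda p:np.round(p*1000,1)
for n,X,Y in(("bend",28,86),("n1a",92,85),("n1b",116,85),("n2a",225,87),("n2b",240,87),("bin",305,87),("yin",467,90),("y1",600,90),("y2",622,90),("yend",750,93)):
    print(n,m(f(X,Y,170,190,5,.147)))
print("piv",m(f(390,46,170,190,5,.125)),m(f(390,131,170,190,5,.125)))
for n,t,a,b,o in(("A",(169,216),(122,192),(148,276),(345,150,5)),("B",(182,486),(147,440),(136,530),(345,150,5)),("R",(518,138),(585,92),(548,212),(90,195,6))):
    T=f(*t,*o,.124);A=f(*a,*o,.062);B=f(*b,*o,.062)
    print(n,"tongue",m(T),"pin mid",m((A+B)/2),"len",np.linalg.norm(A-B)*1000,"pin ang deg",np.degrees(np.arctan2(*(A-B)[1::-1])))
show(*tcp())
for n,u,v in(("hammer head",131,138),("disc",168,258),("collar",314,250),("can",325,140)):print(n,m(on_z(c,u,v,.02)))
E
```

```text
bend [529.6 158.6 147. ]
n1a [530.3 127.6 147. ]
n1b [530.4 116.  147. ]
n2a [529.8  63.5 147. ]
n2b [529.8  56.3 147. ]
bin [530.   25.1 147. ]
yin [529.  -52.3 147. ]
y1 [ 529.3 -115.9  147. ]
y2 [ 529.3 -126.4  147. ]
yend [ 528.1 -187.7  147. ]
piv [553.3 -14.6 125. ] [511.4 -15.  125. ]
A tongue [ 570.  -339.1  124. ] pin mid [ 570.5 -339.3   62. ] len 46.3833549942186 pin ang deg 15.183649375821595
B tongue [ 436.7 -340.3  124. ] pin mid [ 439. -338.   62.] len 46.93933691581066 pin ang deg -8.941439805739256
R tongue [505.9 160.8 124. ] pin mid [506.1 152.5  62. ] len 54.330007795063324 pin ang deg -15.445366136541162
tcp [197.2 645.  221.6] tool axes
 [[-0.956  0.292 -0.   ]
 [ 0.292  0.956 -0.002]
 [-0.    -0.002 -1.   ]]
hammer head [740.9 321.3  20. ]
disc [407.1 200.8  20. ]
collar [ 431.1 -190.2   20. ]
can [ 736.1 -226.3   20. ]
```

Bar lies along world y at x≈529.5 with the pivot at y≈-15. From the strip shifts, the notches are at about y≈123 and 62 (blue) and -121 (yellow). I'm moving over to small fork A (570,-339).

arm_command --steps '[-25.6,-29.1,0,0,0,0,0.1,-25.6,-29.1,0,0,0,0,0.1,-25.6,-29.1,0,0,0,0,0.1,-25.6,-29.1,0,0,0,0,0.1,-25.6,-29.1,0,0,0,0,0.1,-25.6,-29.1,0,0,0,0,0.1,-25.6,-29.1,0,0,0,0,0.1]'

```text
clock: 0.68
tool_pos: [0.3095, 0.3962, 0.2222]
ee_rot: [-0.0, 0.148, 0.989, -0.0]
contact_force: [0.5, 0.1, -1.3]
grip_width: 0.0513
```

arm_command --steps '[-25.6,-29.1,0,0,0,0,0.1,-25.6,-29.1,0,0,0,0,0.1,-25.6,-29.1,0,0,0,0,0.1,-25.6,-29.1,0,0,0,0,0.1,-25.6,-29.1,0,0,0,0,0.1,-25.6,-29.1,0,0,0,0,0.1,-25.6,-29.1,0,0,0,0,0.1]'

```text
clock: 1.27
tool_pos: [0.4211, 0.1492, 0.2225]
ee_rot: [-0.0, 0.148, 0.989, 0.0]
contact_force: [0.4, 0.7, 0.1]
grip_width: 0.0481
```

arm_command --steps '[-22,-32.6,0,0,0,0,0.1,-22,-32.6,0,0,0,0,0.1,-22,-32.6,0,0,0,0,0.1,-22,-32.6,0,0,0,0,0.1,-22,-32.6,0,0,0,0,0.1,-22,-32.6,0,0,0,0,0.1,-22,-32.6,0,0,0,0,0.1]'

```text
clock: 1.85
tool_pos: [0.5014, -0.1139, 0.2224]
ee_rot: [-0.0, 0.148, 0.989, 0.0]
contact_force: [1.3, 0.8, -0.3]
grip_width: 0.048
```

arm_command --steps '[-22,-32.6,0,0,0,0,0.1,-22,-32.6,0,0,0,0,0.1,-22,-32.6,0,0,0,0,0.1,-22,-32.6,0,0,0,0,0.1,-22,-32.6,0,0,0,0,0.1,-22,-32.6,0,0,0,0,0.1,0,0,0,0,0,0.125,0.1,0,0,0,0,0,0.125,0.1]'

```text
clock: 2.52
tool_pos: [0.5693, -0.3415, 0.2216]
ee_rot: [-0.001, 0.275, 0.961, -0.001]
contact_force: [-0.2, 0.7, -0.5]
grip_width: 0.0481
```

arm_command --steps '[0,0,0,0,0,0.125,0.1,0,0,0,0,0,0.125,0.1,0,0,0,0,0,0.125,0.1,0,0,0,0,0,0.125,0.1,0,0,0,0,0,0.125,0.1,0,0,0,0,0,0.125,0.1,0,0,0,0,0,0,0.1,0,0,0,0,0,0,0.1]'

```text
clock: 3.18
tool_pos: [0.5704, -0.3374, 0.222]
ee_rot: [-0.0, 0.603, 0.798, -0.0]
contact_force: [-0.6, -0.2, 0.2]
grip_width: 0.048
```

```bash
python3 - <<'E'
from h import *
p,r=tcp();show(p,r)
c=calibration("wrist");im=get_image("wrist")
cv2.imwrite("pics/w1.png",im[:,:,::-1])
print(c["extrinsics"].round(3),proj(c,[.570,-.339,.124]),proj(c,p))
E
```

```text
tcp [ 570.4 -337.4  222. ] tool axes
 [[-0.274  0.962 -0.001]
 [ 0.962  0.274  0.   ]
 [ 0.    -0.001 -1.   ]]
[[ 0.962  0.265  0.068  0.552]
 [ 0.274 -0.931 -0.242 -0.271]
 [-0.001  0.251 -0.968  0.385]
 [ 0.     0.     0.     1.   ]] [249.65171159 193.04872488] [250.36152764 236.29829088]
```

View pics/w1.png

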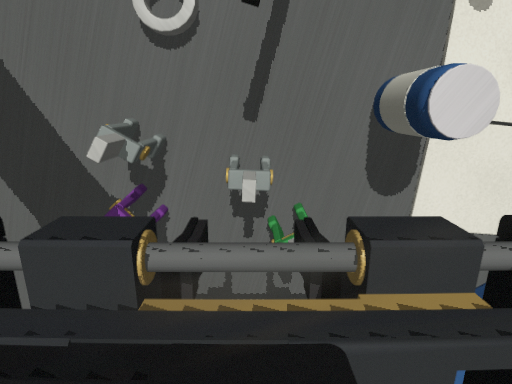

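The wrist picture shows fork A's tongue top at (249,191), against a predicted (249.7,193). The pin ends are level at row 176, so the fork is aligned. Descending to grip.

arm_command --steps '[-1.2,0,30,0,0,0,0.1,0,0,35,0,0,0,0.1,0,0,35,0,0,0,0.1,0,0,20,0,0,0,0.1,0,0,11,0,0,0,0.1,0,0,0,0,0,0,0.1,0,0,0,0,0,0,-1,0,0,0,0,0,0,-1]'

```text
clock: 3.9
tool_pos: [0.5718, -0.34, 0.0934]
ee_rot: [0.002, 0.604, 0.797, 0.0]
contact_force: [0.7, -1.0, 0.4]
grip_width: 0.0406
```

arm_command --steps '[0,0,0,0,0,0,-1,0,0,0,0,0,0,-1,0,0,0,0,0,0,-1,0,0,-2,0,0,0,-1,0,0,-3,0,0,0,-1,0,0,0,0,0,0,-1,0,0,0,0,0,0,-1]'

```text
clock: 4.48
tool_pos: [0.5707, -0.3387, 0.0963]
ee_rot: [-0.0, 0.604, 0.797, 0.0]
contact_force: [0.0, -0.6, -3.2]
grip_width: 0.0117
```

```bash
python3 - <<'E'
from h import *
s=sense();show(*tcp());print(s["contact_force"],s["grip_width"])
E
```

```text
tcp [ 570.7 -338.7   96.3] tool axes
 [[-0.271  0.963 -0.   ]
 [ 0.963  0.271  0.   ]
 [ 0.001 -0.    -1.   ]]
[ 0.03219525 -0.6268372  -3.22839338] 0.011674069002563433
```

Fork A is gripped: width 11.7 mm and a 3.2 N load. Lifting, squaring and carrying it over the outer blue notch (530,123).

arm_command --steps '[0,0,-34,0,0,0.055,-1,0,0,-34,0,0,0.055,-1,0,0,-34,0,0,0.055,-1,0,0,-34,0,0,0.055,-1,0,0,-33,0,0,0.055,-1,0,0,0,0,0,0,-1]'

```text
clock: 4.98
tool_pos: [0.5731, -0.3417, 0.2727]
ee_rot: [0.006, 0.708, 0.706, 0.001]
contact_force: [0.4, -1.3, -1.8]
grip_width: 0.0119
```

arm_command --steps '[38.5,-3.4,0,0,0,0,-1,38.5,-3.4,0,0,0,0,-1,38.5,-3.4,0,0,0,0,-1,38.5,-3.4,0,0,0,0,-1,38.5,-3.4,0,0,0,0,-1,38.5,-3.4,0,0,0,0,-1,38.5,-3.4,0,0,0,0,-1]'

```text
clock: 5.57
tool_pos: [0.5461, -0.0674, 0.2645]
ee_rot: [-0.001, 0.707, 0.707, -0.0]
contact_force: [1.1, 0.2, -3.1]
grip_width: 0.0116
```

arm_command --steps '[38.5,-3.4,0,0,0,0,-1,38.5,-3.4,0,0,0,0,-1,38.5,-3.4,0,0,0,0,-1,38.5,-3.4,0,0,0,0,-1,38.5,-3.4,0,0,0,0,-1,0,0,0,0,0,0,-1,0,0,0,0,0,0,-1,0,0,0,0,0,0,-1]'

```text
clock: 6.23
tool_pos: [0.53, 0.1225, 0.2648]
ee_rot: [0.0, 0.707, 0.707, -0.001]
contact_force: [0.0, -0.6, -3.4]
grip_width: 0.0116
```

```bash
python3 - <<'E'
from h import *
s=sense();show(*tcp());print(s["contact_force"])
go([.530,.123,.200])
c=calibration("wrist");im=get_image("wrist");cv2.imwrite("pics/w2.png",im[:,:,::-1])
for y in(.163,.1295,.1165,.0695,.0565,.030):print(proj(c,[.530,y,.147]))
E
```

```text
tcp [530.  122.5 264.8] tool axes
 [[ 0.001  1.    -0.001]
 [ 1.    -0.001 -0.001]
 [-0.001 -0.001 -1.   ]]
[ 0.04922017 -0.61361458 -3.41452255]
tool shift mm [ 0.6  0.1 64.8]
[250.99812335 141.71048414]
[251.01760616 178.35475925]
[251.02478431 192.01260198]
[251.04907021 238.87580239]
[251.05535131 251.16711527]
[251.067607   275.36285575]
```

View pics/w2.png

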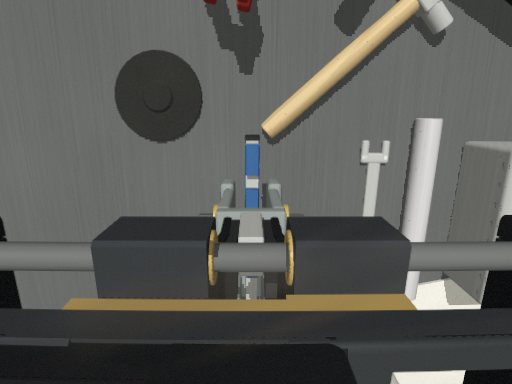

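```bash
python3 - <<'E'
from h import *
im=cv2.imread("pics/w2.png").astype(int)
print([(v,*im[v,252]) for v in range(130,210,1) if v<146 or 170<v<195])
for v in (150,165,200):
  m=np.where((im[v,:,0]-im[v,:,2]>40))[0];m=m[(m>235)&(m<270)];print(v,m.min(),m.max())
c=calibration("wrist")
for v in(141,176,189):print(v,on_z(c,252,v,.147))
E
```

```text
[(130, np.int64(105), np.int64(109), np.int64(105)), (131, np.int64(108), np.int64(110), np.int64(108)), (132, np.int64(105), np.int64(109), np.int64(106)), (133, np.int64(105), np.int64(108), np.int64(106)), (134, np.int64(81), np.int64(85), np.int64(83)), (135, np.int64(42), np.int64(46), np.int64(45)), (136, np.int64(43), np.int64(45), np.int64(44)), (137, np.int64(50), np.int64(53), np.int64(52)), (138, np.int64(51), np.int64(54), np.int64(53)), (139, np.int64(50), np.int64(53), np.int64(53)), (140, np.int64(112), np.int64(116), np.int64(117)), (141, np.int64(178), np.int64(183), np.int64(184)), (142, np.int64(185), np.int64(191), np.int64(190)), (143, np.int64(160), np.int64(158), np.int64(152)), (144, np.int64(149), np.int64(116), np.int64(90)), (145, np.int64(156), np.int64(105), np.int64(62)), (171, np.int64(158), np.int64(108), np.int64(64)), (172, np.int64(159), np.int64(109), np.int64(65)), (173, np.int64(159), np.int64(107), np.int64(63)), (174, np.int64(157), np.int64(106), np.int64(63)), (175, np.int64(132), np.int64(108), np.int64(91)), (176, np.int64(118), np.int64(12
[... 400 characters left out ...]
91), np.int64(197), np.int64(196)), (185, np.int64(191), np.int64(197), np.int64(196)), (186, np.int64(192), np.int64(198), np.int64(197)), (187, np.int64(172), np.int64(169), np.int64(164)), (188, np.int64(136), np.int64(112), np.int64(93)), (189, np.int64(141), np.int64(95), np.int64(56)), (190, np.int64(155), np.int64(105), np.int64(64)), (191, np.int64(158), np.int64(107), np.int64(64)), (192, np.int64(157), np.int64(107), np.int64(64)), (193, np.int64(157), np.int64(107), np.int64(64)), (194, np.int64(157), np.int64(107), np.int64(64))]
150 245 259
165 245 259
200 245 258
141 [0.53130138 0.16267353 0.147     ]
176 [0.53124104 0.13072522 0.147     ]
189 [0.53121802 0.11839545 0.147     ]
```

The wrist picture gives blue outer notch edges at rows 175–188.5, i.e. y≈0.119–0.1316 with its middle at ≈0.125, and the bar at x≈0.531. Lowering to just below tooth-contact height and reading the force.

arm_command --steps '[2,0.8,20,0,0,0,-1,0,0,25,0,0,0,-1,0,0,22,0,0,0,-1,0,0,10,0,0,0,-1,0,0,6,0,0,0,-1,0,0,4,0,0,0,-1,0,0,0,0,0,0,-1,0,0,0,0,0,0,-1]'

```text
clock: 6.95
tool_pos: [0.5321, 0.1248, 0.1794]
ee_rot: [0.0, 0.708, 0.707, 0.001]
contact_force: [-0.8, 0.3, -2.4]
grip_width: 0.0117
```

arm_command --steps '[0,0,0,0,0,0,-1,0,0,0,0,0,0,-1,0,0,0,0,0,0,-1]'

```text
clock: 7.2
tool_pos: [0.5317, 0.1253, 0.1792]
ee_rot: [0.0, 0.707, 0.707, 0.001]
contact_force: [0.1, 0.4, -3.4]
grip_width: 0.0116
```

arm_command --steps '[0,0,3,0,0,0,-1,0,0,3,0,0,0,-1,0,0,3,0,0,0,-1,0,0,2,0,0,0,-1,0,0,0,0,0,0,-1,0,0,0,0,0,0,-1,0,0,0,0,0,0,-1]'

```text
clock: 7.78
tool_pos: [0.5315, 0.1253, 0.1676]
ee_rot: [-0.0, 0.707, 0.707, 0.0]
contact_force: [0.8, 2.7, -0.9]
grip_width: 0.0118
```

```bash
python3 - <<'E'
from h import *
s=sense();show(*tcp());print(s["contact_force"])
im=get_image("scene")[:,:,::-1]
cv2.imwrite("pics/s2.png",cv2.resize(im[120:240,190:330],None,fx=5,fy=5,interpolation=cv2.INTER_CUBIC)[:600])
E
```

```text
tcp [531.5 125.3 167.6] tool axes
 [[ 0.001  1.     0.   ]
 [ 1.    -0.001  0.   ]
 [ 0.     0.    -1.   ]]
[ 0.83368294  2.70762292 -0.87765086]
```

View pics/s2.png

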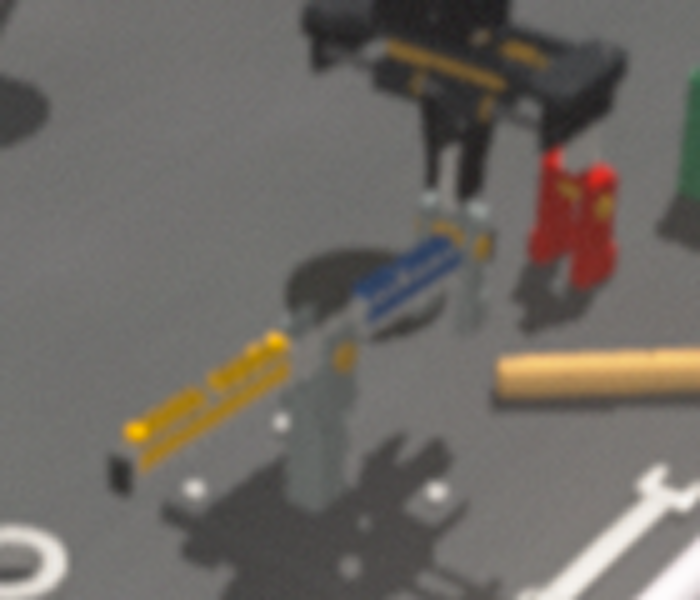

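There is 2.5 N of support plus about 3.3 N pushing outward, so the pin is leaning on the notch's inner corner. Sliding out 2.5 mm.

arm_command --steps '[0.8,0,0,0,0,0,-1,0.8,0,0,0,0,0,-1,0.8,0,0,0,0,0,-1,0,0,0,0,0,0,-1,0,0,0,0,0,0,-1,0,0,0,0,0,0,-1]'

```text
clock: 8.33
tool_pos: [0.5311, 0.1272, 0.1674]
ee_rot: [-0.0, 0.708, 0.707, -0.0]
contact_force: [0.0, -1.1, -1.5]
grip_width: 0.0116
```

arm_command --steps '[0.4,0,2,0,0,0,-1,0.3,0,2,0,0,0,-1,0,0,2,0,0,0,-1,0,0,0,0,0,0,-1,0,0,0,0,0,0,-1,0,0,0,0,0,0,-1]'

```text
clock: 8.83
tool_pos: [0.5313, 0.1279, 0.1615]
ee_rot: [0.0, 0.708, 0.707, -0.0]
contact_force: [-0.5, -3.1, -0.8]
grip_width: 0.0118
```

Pin height in the bar frame is ≈19.6, so it is seated. Easing 0.8 mm inward, lowering 2 mm, releasing and retreating up.

arm_command --steps '[-0.8,0,1,0,0,0,-1,0,0,1,0,0,0,-1,0,0,0,0,0,0,-1,0,0,0,0,0,0,-1,0,0,0,0,0,0,-0.6,0,0,0,0,0,0,-0.2,0,0,0,0,0,0,0.1,0,0,0,0,0,0,0.1]'

```text
clock: 9.5
tool_pos: [0.5314, 0.1276, 0.1596]
ee_rot: [-0.0, 0.707, 0.707, 0.0]
contact_force: [-0.1, 0.7, 0.3]
grip_width: 0.03
```

```bash
python3 - <<'E'
from h import *
s=sense();show(*tcp());print(s["contact_force"],s["grip_width"])
im=get_image("scene")[:,:,::-1]
cv2.imwrite("pics/s3.png",cv2.resize(im[120:240,190:330],None,fx=5,fy=5,interpolation=cv2.INTER_CUBIC)[:600])
E
```

```text
tcp [531.4 127.6 159.6] tool axes
 [[ 0.001  1.     0.   ]
 [ 1.    -0.001  0.   ]
 [ 0.     0.    -1.   ]]
[-0.05925364  0.70825053  0.26262501] 0.03001172421951272
```

View pics/s3.png

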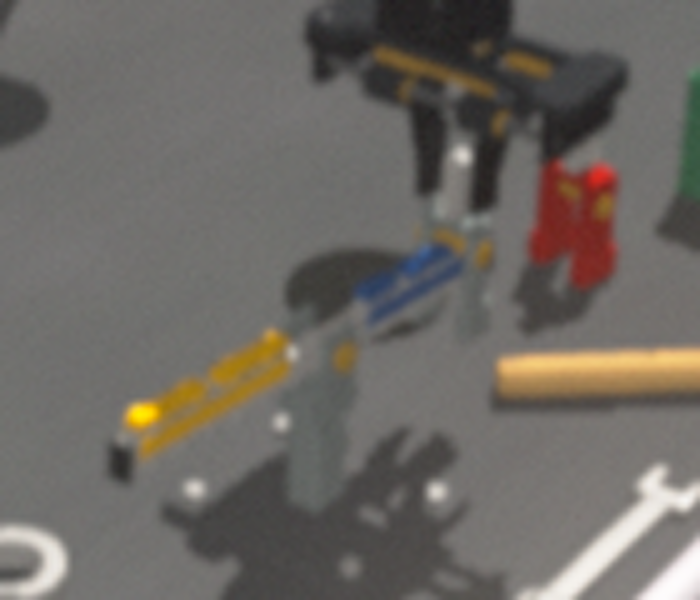

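Fork A hangs on its pin. Rising and moving over the red fork.

arm_command --steps '[0,0,0,0,0,0,0.1,0,0,0,0,0,0,0.1,0,0,-15,0,0,0,0.1,0,0,-25,0,0,0,0.1,0,0,-25,0,0,0,0.1,10,-8,0,0,0,0,0.1,10,-8,0,0,0,0,0.1,10,-8,0,0,0,0,0.1]'

```text
clock: 10.22
tool_pos: [0.5073, 0.1576, 0.2251]
ee_rot: [-0.0, 0.708, 0.706, 0.001]
contact_force: [-0.0, -0.3, -0.1]
grip_width: 0.0477
```

arm_command --steps '[0,0,0,0,0,0.09,0.1,0,0,0,0,0,0.09,0.1,0,0,0,0,0,0.09,0.1,0,0,0,0,0,0,0.1,0,0,0,0,0,0,0.1]'

```text
clock: 10.63
tool_pos: [0.5073, 0.1575, 0.2245]
ee_rot: [0.0, 0.795, 0.606, -0.0]
contact_force: [0.3, 0.2, -0.3]
grip_width: 0.0481
```

```bash
python3 - <<'E'
from h import *
p,r=tcp();show(p,r);print(sense()["contact_force"])
c=calibration("wrist");im=get_image("wrist")
cv2.imwrite("pics/w3.png",im[:,:,::-1]);im=im.astype(int)
red=((im[:,:,0]>90)&(im[:,:,1]<60)).astype(np.uint8)
print(proj(c,[.506,.157,.124]))
v,u=np.where(red);print(u.min(),u.max(),v.min(),v.max(),cv2.minAreaRect(np.c_[u,v].astype(np.float32)))
t=get_image("top");cv2.imwrite("pics/t3.png",t[:,:,::-1])
E
```

```text
tcp [507.3 157.5 224.5] tool axes
 [[ 0.265  0.964  0.   ]
 [ 0.964 -0.265 -0.   ]
 [-0.     0.    -1.   ]]
[ 0.30709156  0.1535988  -0.2654744 ]
[249.77843898 191.46194377]
166 231 0 34 ((198.86679077148438, 16.937715530395508), (33.593631744384766, 64.92488861083984), 88.49256896972656)
```

View pics/w3.png

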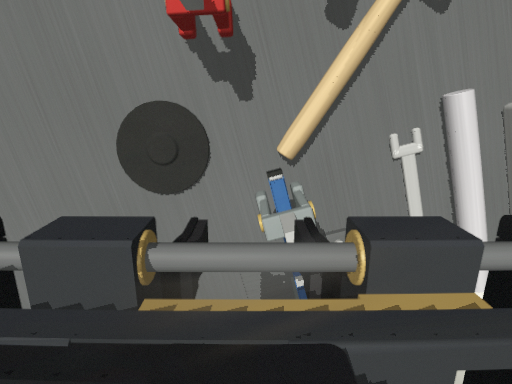

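The red fork is farther out, at image top (200,17). I forgot the 400 px montage offset for its crop, so I'm recomputing.

```bash
python3 - <<'E'
from h import *
c=calibration("top")
f=lambda X,Y,ox,oy,s,z:on_z(c,ox+(X+.5)/s-.5,oy+(Y+.5)/s-.5,z)
o=(90,195,6);T=f(118,138,*o,.124);A=f(185,92,*o,.062);B=f(148,212,*o,.062)
print(T,(A+B)/2,np.linalg.norm(A-B),np.degrees(np.arctan2(*(A-B)[1::-1])))
go(np.r_[(T[:2]+((A+B)/2)[:2])/2,.2245])
E
```

```text
[0.50432091 0.32855717 0.124     ] [0.50442468 0.33026335 0.062     ] 0.05472850217653842 -14.469856572770267
tool shift mm [165.  -48.6   0. ]
```

arm_command --steps '[33,-9.7,0,0,0,0,0.1,33,-9.7,0,0,0,0,0.1,33,-9.7,0,0,0,0,0.1,33,-9.7,0,0,0,0,0.1,33,-9.7,0,0,0,0,0.1,0,0,0,0,0,0,0.1,0,0,0,0,0,0,0.1]'

```text
clock: 11.32
tool_pos: [0.504, 0.3319, 0.2238]
ee_rot: [0.0, 0.794, 0.607, -0.0]
contact_force: [0.2, -0.1, -0.6]
grip_width: 0.0481
```

```bash
python3 - <<'E'
from h import *
p,r=tcp();show(p,r)
c=calibration("wrist");im=get_image("wrist")
im0=im[:,:,::-1];cv2.imwrite("pics/w4.png",cv2.resize(im0[110:260,170:330],None,fx=4,fy=4))
print(proj(c,[.5044,.3294,.124]))
a=im.astype(int);red=((a[:,:,0]>90)&(a[:,:,1]<70)).astype(np.uint8);red[235:]=0
v,u=np.where(red);print("red",u.min(),u.max(),v.min(),v.max())
brass=((a[:,:,0]>110)&(a[:,:,1]>80)&(a[:,:,2]<80)).astype(np.uint8);brass[230:]=0
print(cv2.connectedComponentsWithStats(brass)[2:])
E
```

```text
tcp [504.  331.9 223.8] tool axes
 [[ 0.262  0.965 -0.   ]
 [ 0.965 -0.262 -0.001]
 [-0.001 -0.    -1.   ]]
[252.26046679 193.26706669]
red 225 276 153 195
(array([[     0,      0,    512,    384, 196558],
       [   423,    128,      2,      1,      2],
       [   426,    128,      2,      1,      2],
       [   438,    142,      1,      1,      1],
       [   426,    157,      1,      1,      1],
       [   248,    167,      1,      1,      1],
       [   251,    167,      1,      1,      1],
       [   277,    169,      1,      1,      1],
       [   277,    171,      2,     13,     22],
       [   224,    172,      1,      4,      4],
       [   224,    180,      1,      1,      1],
       [   224,    182,      2,      4,      4],
       [   407,    182,      1,      1,      1],
       [   225,    191,      1,      1,      1],
       [   260,    190,      1,      1,      1],
       [   241,    192,      1,      1,      1],
       [   225,    194,      1,      1,      1],
       [   229,    196,      1,      1,      1],
       [   395,    198,      1,      1,      1],
       [   3
[... 265 characters left out ...]
   [438.        , 142.        ],
       [426.        , 157.        ],
       [248.        , 167.        ],
       [251.        , 167.        ],
       [277.        , 169.        ],
       [277.40909091, 176.95454545],
       [224.        , 173.5       ],
       [224.        , 180.        ],
       [224.25      , 183.5       ],
       [407.        , 182.        ],
       [225.        , 191.        ],
       [260.        , 190.        ],
       [241.        , 192.        ],
       [225.        , 194.        ],
       [229.        , 196.        ],
       [395.        , 198.        ],
       [391.        , 203.        ],
       [355.        , 216.        ],
       [380.        , 216.        ]]))
```

View pics/w4.png

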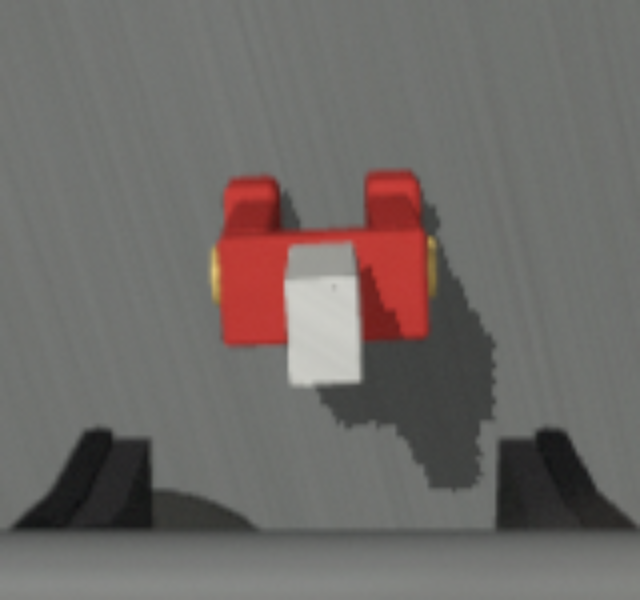

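The red tongue top is at (251,192.5), against a predicted (252.3,193.3). The crown is turned about 2° and the grip room is clear. Descending and gripping.

arm_command --steps '[-2,-0.2,30,0,0,-0.03,0.1,0,0,35,0,0,0,0.1,0,0,35,0,0,0,0.1,0,0,20,0,0,0,0.1,0,0,13,0,0,0,0.1,0,0,0,0,0,0,0.1,0,0,0,0,0,0,-1,0,0,0,0,0,0,-1]'

```text
clock: 12.03
tool_pos: [0.5056, 0.3274, 0.0933]
ee_rot: [0.0, 0.787, 0.617, 0.002]
contact_force: [0.0, 0.4, -0.0]
grip_width: 0.0412
```

arm_command --steps '[0,0,0,0,0,0,-1,0,0,0,0,0,0,-1,0,0,0,0,0,0,-1]'

```text
clock: 12.28
tool_pos: [0.5045, 0.3279, 0.0926]
ee_rot: [-0.0, 0.787, 0.617, 0.001]
contact_force: [0.0, 0.7, -0.1]
grip_width: 0.0224
```

arm_command --steps '[0,0,-2,0,0,0,-1,0,0,-3,0,0,0,-1,0,0,0,0,0,0,-1,0,0,0,0,0,0,-1,0,0,0,0,0,0,-1]'

```text
clock: 12.7
tool_pos: [0.5035, 0.3273, 0.096]
ee_rot: [-0.0, 0.787, 0.617, -0.001]
contact_force: [0.5, -0.4, -6.2]
grip_width: 0.016
```

```bash
python3 - <<'E'
from h import *
p,r=tcp();show(p,r);print(sense()["contact_force"],sense()["grip_width"])
t=cv2.imread("pics/t3.png");cv2.imwrite("pics/t3c.png",cv2.resize(t[185:225,165:335],None,fx=4.7,fy=4.7,interpolation=cv2.INTER_CUBIC))
E
```

```text
tcp [503.5 327.3  96. ] tool axes
 [[ 0.239  0.971 -0.001]
 [ 0.971 -0.239 -0.001]
 [-0.001 -0.001 -1.   ]]
[ 0.49007941 -0.42803394 -6.1578226 ] 0.015968268703049123
```

Red is held: width 16 mm and ~6 N. Lifting well above the hanging fork, squaring it and carrying it over the yellow notch.

arm_command --steps '[0,0,-36,0,0,-0.04,-1,0,0,-36,0,0,-0.04,-1,0,0,-36,0,0,-0.04,-1,0,0,-36,0,0,-0.04,-1,0,0,-36,0,0,-0.04,-1,0,0,-34,0,0,-0.04,-1,0,0,0,0,0,0,-1,0,0,0,0,0,0,-1]'

```text
clock: 13.37
tool_pos: [0.5048, 0.3273, 0.312]
ee_rot: [-0.0, 0.708, 0.706, 0.002]
contact_force: [-0.3, 0.0, -6.8]
grip_width: 0.0161
```

arm_command --steps '[-37.3,2.2,0,0,0,0,-1,-37.3,2.2,0,0,0,0,-1,-37.3,2.2,0,0,0,0,-1,-37.3,2.2,0,0,0,0,-1,-37.3,2.2,0,0,0,0,-1,-37.3,2.2,0,0,0,0,-1]'

```text
clock: 13.87
tool_pos: [0.5149, 0.1017, 0.3078]
ee_rot: [-0.001, 0.708, 0.707, -0.002]
contact_force: [1.0, 0.2, -6.2]
grip_width: 0.0159
```

arm_command --steps '[-37.3,2.2,0,0,0,0,-1,-37.3,2.2,0,0,0,0,-1,-37.3,2.2,0,0,0,0,-1,-37.3,2.2,0,0,0,0,-1,-37.3,2.2,0,0,0,0,-1,-37.3,2.2,0,0,0,0,-1,0,0,0,0,0,0,-1,0,0,0,0,0,0,-1]'

```text
clock: 14.53
tool_pos: [0.5277, -0.1234, 0.3083]
ee_rot: [-0.001, 0.71, 0.704, -0.002]
contact_force: [-0.1, 0.6, -5.8]
grip_width: 0.0157
```

```bash
python3 - <<'E'
from h import *
p,r=tcp();show(p,r);print(sense()["contact_force"],sense()["grip_width"])
c=calibration("wrist");im=get_image("wrist")
cv2.imwrite("pics/w5.png",im[90:300,160:350,::-1].repeat(3,0).repeat(3,1)[:600])
E
```

```text
tcp [ 527.7 -123.4  308.3] tool axes
 [[ 0.009  1.    -0.004]
 [ 1.    -0.009 -0.001]
 [-0.001 -0.004 -1.   ]]
[-0.09741013  0.58831448 -5.78803758] 0.015683338014868153
```

View pics/w5.png

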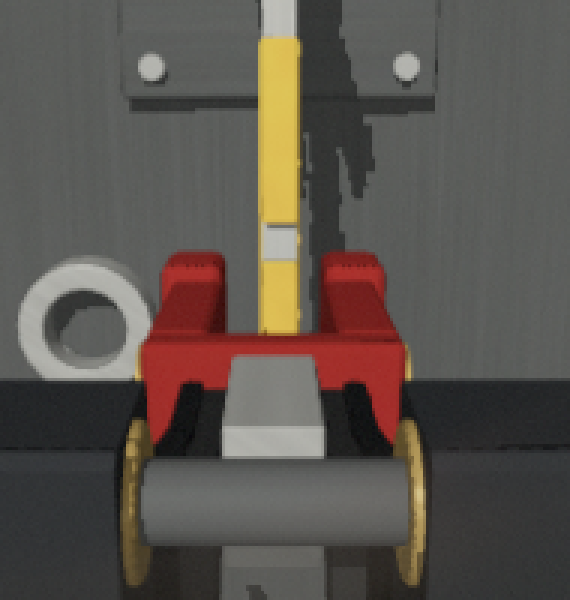

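The yellow notch is at full rows 165.3–176.7, column ≈253. The pin's brass ends are at about row 211, columns 206.5 and 296.

```bash
python3 - <<'E'
from h import *
c=calibration("wrist")
for z in(.155,.158):
  for v in(102.8,165.3,176.7):print(z,v,on_z(c,253,v,z))
for u in(206.5,296):print("pin",on_z(c,u,210.5,.278))
im=cv2.imread("pics/w5.png").astype(int)[1::3,1::3]
b=(im[:,:,2]-im[:,:,0]>45)&(im[:,:,1]-im[:,:,0]>25)
for x in (45,46,47,48,49,50,51,52,53,54,55,135,136,137,138):
  r=np.where(b[105:129,x-0])[0]
  if 0<x and len(r):print(x+160,90+105+r.min(),90+105+r.max())
E
```

```text
0.155 102.8 [ 0.53014048 -0.04560156  0.155     ]
0.155 165.3 [ 0.52995351 -0.10747344  0.155     ]
0.155 176.7 [ 0.52991813 -0.11940801  0.155     ]
0.158 102.8 [ 0.53013262 -0.0456557   0.158     ]
0.158 165.3 [ 0.52994742 -0.10694115  0.158     ]
0.158 176.7 [ 0.52991238 -0.11876261  0.158     ]
pin [ 0.49934852 -0.11531094  0.278     ]
pin [ 0.55756977 -0.11550133  0.278     ]
205 208 216
206 205 216
207 215 215
295 205 216
296 207 216
```

```bash
python3 - <<'E'
from h import *
c=calibration("wrist")
print("tongue top front edge (pin+12)",on_z(c,253,90+427/3,.340)[1]-.012)
print("tongue base (pin+12)",on_z(c,253,90+355/3,.300)[1]-.012)
print("crown",on_z(c,253,90+352/3,.300)[1]-.018,on_z(c,253,90+335/3,.300)[1]-.018,on_z(c,253,90+335/3,.290)[1]-.018)
E
```

```text
tongue top front edge (pin+12) -0.11720719960397309
tongue base (pin+12) -0.11880485668347736
crown -0.12420185440993194 -0.12080428712494873 -0.12380627699671655
```

Estimates disagree by a few mm: notch at -113…-117, pin about 3 mm outward (+y) of the TCP. I'll lower at TCP y≈-119 and feel.

arm_command --steps '[2.2,1,20,0,0,-0.009,-1,2.2,1,30,0,0,0,-1,0,0,30,0,0,0,-1,0,0,20,0,0,0,-1,0,0,8,0,0,0,-1,0,0,0,0,0,0,-1,0,0,0,0,0,0,-1]'

```text
clock: 15.17
tool_pos: [0.5323, -0.1149, 0.2025]
ee_rot: [-0.0, 0.704, 0.71, -0.0]
contact_force: [1.2, 0.1, -5.1]
grip_width: 0.016
```

arm_command --steps '[0,0,4,0,0,0,-1,0,0,4,0,0,0,-1,0,0,3,0,0,0,-1,0,0,0,0,0,0,-1,0,0,0,0,0,0,-1,0,0,0,0,0,0,-1]'

```text
clock: 15.67
tool_pos: [0.5322, -0.1158, 0.1918]
ee_rot: [0.0, 0.704, 0.71, 0.0]
contact_force: [-0.0, -0.4, -5.4]
grip_width: 0.0158
```

arm_command --steps '[0,-0.8,0,0,0,0.008,-1,0,-0.7,0,0,0,0,-1,0,0,0,0,0,0,-1,0,0,0,0,0,0,-1,0,0,0,0,0,0,-1]'

```text
clock: 16.08
tool_pos: [0.5305, -0.1157, 0.1916]
ee_rot: [0.0, 0.707, 0.707, 0.0]
contact_force: [0.6, 0.5, -5.5]
grip_width: 0.0158
```

```bash
python3 - <<'E'
from h import *
p,r=tcp();show(p,r);print(sense()["contact_force"],sense()["qvel"].round(3))
c=calibration("wrist");im=get_image("wrist").astype(int);cv2.imwrite("pics/w6.png",im[:,:,::-1].astype(np.uint8))
y=(im[:,:,0]-im[:,:,2]>60)&(im[:,:,1]-im[:,:,2]>40)
for u in(249,253,257):
  col=y[:,u];e=np.where(np.diff(col.astype(int)))[0];print(u,e[:12])
for v in range(20,200,20):
  m=np.where(y[v,230:275])[0]; print(v,(m.min()+230,m.max()+230) if len(m) else None,end=" ")
E
```

```text
tcp [ 530.5 -115.7  191.6] tool axes
 [[ 0.  1.  0.]
 [ 1. -0.  0.]
 [ 0.  0. -1.]]
[ 0.58072537  0.47609991 -5.53962578] [ 0.    -0.001 -0.003 -0.    -0.001 -0.001 -0.001]
249 [110 201 279 310]
253 [110 201 279 310]
257 [110 201 279 310]
20 None 40 None 60 None 80 None 100 None 120 (np.int64(239), np.int64(259)) 140 (np.int64(239), np.int64(259)) 160 (np.int64(239), np.int64(259)) 180 (np.int64(239), np.int64(259))
```

```bash
python3 - <<'E'
from h import *
c=calibration("wrist");im=cv2.imread("pics/w6.png")
a=on_z(c,249,110.5,.151);b=on_z(c,249,201.5,.157);print(a,b,im[195:215:2,249,::-1].tolist())
E
```

```text
[ 0.52937692 -0.04750289  0.151     ] [ 0.52932103 -0.1057373   0.157     ] [[237, 205, 95], [236, 205, 95], [236, 205, 94], [175, 122, 55], [138, 39, 36], [178, 52, 48], [181, 54, 49], [148, 138, 132], [144, 145, 139], [144, 145, 139]]
```

Strip inner edge is at y=-47.5, which puts the notch centre at ≈-115, with the bar at x≈529.4. The pin is ≈2 mm too far in, so I'm shifting out and lowering.

arm_command --steps '[-1,-0.6,0,0,0,0,-1,-1,-0.5,0,0,0,0,-1,0,0,0,0,0,0,-1,0,0,2,0,0,0,-1,0,0,2,0,0,0,-1,0,0,0,0,0,0,-1,0,0,0,0,0,0,-1,0,0,0,0,0,0,-1]'

```text
clock: 16.8
tool_pos: [0.5293, -0.1178, 0.1874]
ee_rot: [-0.0, 0.707, 0.707, -0.0]
contact_force: [-0.2, -0.5, -6.5]
grip_width: 0.0153
```

No load at tooth height, so the pin has dropped into the notch. Lowering on, drifting slightly outward as the bar turns.

arm_command --steps '[0,0,2,0,0,0,-1,-0.2,0,2,0,0,0,-1,-0.2,0,2,0,0,0,-1,-0.2,0,2,0,0,0,-1,0,0,2,0,0,0,-1,0,0,0,0,0,0,-1,0,0,0,0,0,0,-1,0,0,0,0,0,0,-1]'

```text
clock: 17.47
tool_pos: [0.5296, -0.1189, 0.1778]
ee_rot: [0.0, 0.707, 0.707, -0.0]
contact_force: [0.1, -1.6, -3.1]
grip_width: 0.016
```

arm_command --steps '[-0.6,0,1,0,0,0,-1,-0.4,0,2,0,0,0,-1,-0.4,0,2,0,0,0,-1,-0.3,0,2,0,0,0,-1,0,0,1,0,0,0,-1,0,0,0,0,0,0,-1,0,0,0,0,0,0,-1,0,0,0,0,0,0,-1]'

```text
clock: 18.13
tool_pos: [0.5296, -0.12, 0.1696]
ee_rot: [0.0, 0.707, 0.707, 0.0]
contact_force: [-0.8, -0.3, -0.1]
grip_width: 0.0158
```

Load is fully transferred at the seated height. Releasing, rising and heading to fork B at (437.5,-339).

arm_command --steps '[0,0,0,0,0,0,-0.6,0,0,0,0,0,0,-0.2,0,0,0,0,0,0,0.1,0,0,0,0,0,0,0.1,0,0,0,0,0,0,0.1,0,0,-10,0,0,0,0.1,0,0,-25,0,0,0,0.1,0,0,-30,0,0,0,0.1]'

```text
clock: 18.8
tool_pos: [0.5282, -0.1197, 0.2344]
ee_rot: [-0.001, 0.707, 0.707, -0.001]
contact_force: [0.6, 1.0, 0.2]
grip_width: 0.0465
```

arm_command --steps '[0,0,0,0,0,0,0.1,-37,-15.4,0,0,0,0,0.1,-37,-15.4,0,0,0,0,0.1,-37,-15.4,0,0,0,0,0.1,-36,-15.4,0,0,0,0,0.1,-36,-15.4,0,0,0,0,0.1,-36,-15.4,0,0,0,0,0.1,0,0,0,0,0,0.08,0.1]'

```text
clock: 19.47
tool_pos: [0.4307, -0.3483, 0.2364]
ee_rot: [0.002, 0.74, 0.673, -0.002]
contact_force: [-1.3, -0.7, 1.1]
grip_width: 0.0481
```

arm_command --steps '[0,0,5,0,0,0.076,0.1,0,0,5,0,0,0,0.1,0,0,0,0,0,0,0.1,0,0,0,0,0,0,0.1,0,0,0,0,0,0,0.1]'

```text
clock: 19.88
tool_pos: [0.4375, -0.3384, 0.2246]
ee_rot: [-0.0, 0.759, 0.651, 0.0]
contact_force: [0.2, 0.2, 0.3]
grip_width: 0.048
```

```bash
cat > tilt.py <<'E'
from h import *
from scipy.optimize import brentq
# tilt from strip ends in the top view, seen at tooth-top height
t=get_image("top").astype(int);c=calibration("top")
cv2.imwrite("pics/tt.png",t[:,:,::-1].astype(np.uint8))
E
python3 - <<'E'
from h import *
p,r=tcp();show(p,r);print(sense()["contact_force"],sense()["grip_width"])
c=calibration("wrist");im=get_image("wrist");cv2.imwrite("pics/w7.png",im[:,:,::-1])
print(proj(c,[.438,-.339,.124]))
s=get_image("scene");cv2.imwrite("pics/s7.png",s[:,:,::-1])
R2=lambda x:cv2.resize(x,(400,450),interpolation=cv2.INTER_CUBIC)
a=im[130:265,190:310,::-1];b=s[140:240,210:299,::-1]
cv2.imwrite("pics/m7.png",np.hstack([R2(a),R2(b)]))
E
```

```text
tcp [ 437.5 -338.4  224.6] tool axes
 [[ 0.153  0.988  0.   ]
 [ 0.988 -0.153  0.   ]
 [ 0.     0.    -1.   ]]
[0.2108458  0.24135848 0.30490596] 0.04802229930143467
[251.60945648 191.16476759]
```

View pics/m7.png

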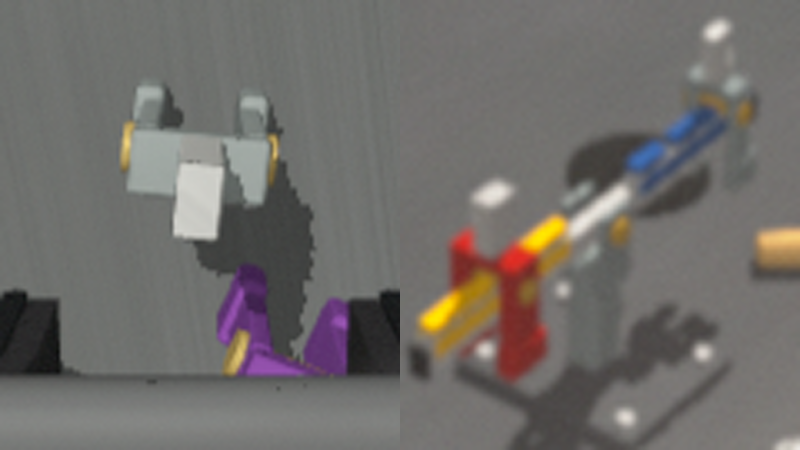

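The left half shows fork B's tongue at (249.4,190.6), turned about 4.5°, with purple well behind. The right half shows fork A and red both hanging in their notches with the bar near level. Gripping B.

arm_command --steps '[0,-1.2,30,0,0,0.08,0.1,0,0,35,0,0,0,0.1,0,0,35,0,0,0,0.1,0,0,20,0,0,0,0.1,0,0,13,0,0,0,0.1,0,0,0,0,0,0,0.1,0,0,0,0,0,0,-1,0,0,0,0,0,0,-1]'

```text
clock: 20.65
tool_pos: [0.4367, -0.3398, 0.093]
ee_rot: [0.001, 0.785, 0.619, 0.0]
contact_force: [0.4, -0.9, 0.2]
grip_width: 0.041
```

arm_command --steps '[0,0,0,0,0,0,-1,0,0,0,0,0,0,-1,0,0,0,0,0,0,-1,0,0,0,0,0,0,-1,0,0,0,0,0,0,-1,0,0,0,0,0,0,-1]'

```text
clock: 21.15
tool_pos: [0.436, -0.3389, 0.0919]
ee_rot: [0.0, 0.785, 0.619, 0.0]
contact_force: [-0.6, 0.7, 2.9]
grip_width: 0.0116
```

arm_command --steps '[0,0,-2,0,0,0,-1,0,0,-3,0,0,0,-1,0,0,0,0,0,0,-1,0,0,0,0,0,0,-1,0,0,0,0,0,0,-1]'

```text
clock: 21.57
tool_pos: [0.4357, -0.3386, 0.0963]
ee_rot: [-0.0, 0.785, 0.619, -0.0]
contact_force: [0.3, -0.8, -3.1]
grip_width: 0.0118
```

```bash
python3 - <<'E'
from h import *
p,r=tcp();show(p,r);print(sense()["contact_force"],sense()["grip_width"])
E
```

```text
tcp [ 435.7 -338.6   96.3] tool axes
 [[ 0.234  0.972 -0.   ]
 [ 0.972 -0.234  0.   ]
 [ 0.    -0.001 -1.   ]]
[ 0.33692294 -0.7555601  -3.08658735] 0.01178640939859184
```

Fork B is held: 11.8 mm and 3.1 N. Lifting high, squaring it and carrying it over the inner blue notch (y≈64, x≈530.7).

arm_command --steps '[0,0,-36,0,0,-0.039,-1,0,0,-36,0,0,-0.039,-1,0,0,-36,0,0,-0.039,-1,0,0,-36,0,0,-0.039,-1,0,0,-36,0,0,-0.039,-1,0,0,-34,0,0,-0.04,-1,0,0,0,0,0,0,-1,0,0,0,0,0,0,-1]'

```text
clock: 22.23
tool_pos: [0.4361, -0.3395, 0.3119]
ee_rot: [0.002, 0.708, 0.707, 0.001]
contact_force: [-0.9, 0.9, -3.6]
grip_width: 0.0122
```

arm_command --steps '[36.6,8.6,0,0,0,0,-1,36.6,8.6,0,0,0,0,-1,36.6,8.6,0,0,0,0,-1,36.6,8.6,0,0,0,0,-1,36.6,8.6,0,0,0,0,-1,36.6,8.6,0,0,0,0,-1]'

```text
clock: 22.73
tool_pos: [0.4863, -0.1169, 0.3084]
ee_rot: [-0.002, 0.708, 0.707, -0.001]
contact_force: [1.4, 0.1, -2.6]
grip_width: 0.0117
```

arm_command --steps '[36.6,8.6,0,0,0,0,-1,36.6,8.6,0,0,0,0,-1,36.6,8.6,0,0,0,0,-1,36.6,8.6,0,0,0,0,-1,36.6,8.6,0,0,0,0,-1,0,0,0,0,0,0,-1]'

```text
clock: 23.23
tool_pos: [0.5305, 0.0743, 0.3074]
ee_rot: [-0.002, 0.703, 0.711, -0.001]
contact_force: [1.1, 0.9, -4.1]
grip_width: 0.0114
```

arm_command --steps '[0,0,0,0,0,0,-1,0,0,0,0,0,0,-1,0,0,0,0,0,0,-1,0,0,0,0,0,0,-1,0,0,0,0,0,0,-1,0,0,0,0,0,0,-1]'

```text
clock: 23.73
tool_pos: [0.5306, 0.0628, 0.3105]
ee_rot: [-0.0, 0.708, 0.706, 0.0]
contact_force: [0.1, -0.3, -2.9]
grip_width: 0.0117
```

```bash
python3 - <<'E'
from h import *
p,r=tcp();show(p,r);print(sense()["contact_force"])
c=calibration("wrist");im=get_image("wrist").astype(int);cv2.imwrite("pics/w8.png",im[:,:,::-1].astype(np.uint8))
b=(im[:,:,2]-im[:,:,0]>40)
for u in(249,252,255):
  e=np.where(np.diff(b[:,u].astype(int)))[0];print(u,[(int(v),on_z(c,u,v+.5,.153)[:2].round(4).tolist()) for v in e if v<235])
m=np.where(b[190:232,235:270].any(0))[0]+235;print(m.min(),m.max())
E
```

```text
tcp [530.6  62.8 310.5] tool axes
 [[ 0.003  1.    -0.   ]
 [ 1.    -0.003  0.   ]
 [ 0.    -0.    -1.   ]]
[ 0.1221832  -0.30620921 -2.88282066]
249 [(79, [0.5292, 0.1598]), (105, [0.5291, 0.1352]), (136, [0.529, 0.1047]), (168, [0.5288, 0.0717]), (179, [0.5288, 0.0599]), (207, [0.5286, 0.0291])]
252 [(79, [0.5321, 0.1597]), (105, [0.5321, 0.1352]), (136, [0.532, 0.1047]), (168, [0.5319, 0.0717]), (179, [0.5319, 0.0599]), (208, [0.5319, 0.028])]
255 [(79, [0.535, 0.1597]), (105, [0.535, 0.1352]), (136, [0.5351, 0.1047]), (167, [0.5351, 0.0727]), (179, [0.5351, 0.0599]), (208, [0.5351, 0.028])]
244 256
```

Inner blue notch is measured at y 0.060–0.0717, centre ≈0.0653, with the bar at x≈0.530. Lowering and feeling.

arm_command --steps '[1,-0.4,30,0,0,0.003,-1,1,0,35,0,0,0,-1,0.2,0,30,0,0,0,-1,0,0,15,0,0,0,-1,0,0,8,0,0,0,-1,0,0,0,0,0,0,-1,0,0,0,0,0,0,-1,0,0,0,0,0,0,-1]'

```text
clock: 24.45
tool_pos: [0.5316, 0.0658, 0.194]
ee_rot: [0.001, 0.709, 0.706, 0.001]
contact_force: [1.0, -0.1, -2.4]
grip_width: 0.0115
```

arm_command --steps '[0,0,4,0,0,0,-1,0,0,3,0,0,0,-1,0,0,2,0,0,0,-1,0,0,0,0,0,0,-1,0,0,0,0,0,0,-1,0,0,0,0,0,0,-1]'

```text
clock: 24.95
tool_pos: [0.5305, 0.0659, 0.1836]
ee_rot: [0.0, 0.709, 0.706, 0.0]
contact_force: [0.3, 0.1, -3.3]
grip_width: 0.0117
```

arm_command --steps '[0,0,2,0,0,0,-1,0,0,2,0,0,0,-1,0,0,2,0,0,0,-1,0,0,1,0,0,0,-1,0,0,0,0,0,0,-1,0,0,0,0,0,0,-1,0,0,0,0,0,0,-1]'

```text
clock: 25.53
tool_pos: [0.5303, 0.0658, 0.1765]
ee_rot: [-0.0, 0.709, 0.706, -0.0]
contact_force: [-1.0, -1.2, -3.0]
grip_width: 0.012
```

arm_command --steps '[0,0,1,0,0,0,-1,0,0,1,0,0,0,-1,0,0,1,0,0,0,-1,0,0,0,0,0,0,-1,0,0,0,0,0,0,-1,0,0,0,0,0,0,-1]'

```text
clock: 26.03
tool_pos: [0.5305, 0.0662, 0.1736]
ee_rot: [-0.0, 0.708, 0.706, 0.0]
contact_force: [-0.9, 1.0, 0.2]
grip_width: 0.0118
```

Load is fully transferred at the predicted seated height (173.6). Releasing and retreating up.

arm_command --steps '[0.4,0,0,0,0,0,-1,0,0,0,0,0,0,-0.6,0,0,0,0,0,0,-0.2,0,0,0,0,0,0,0.1,0,0,0,0,0,0,0.1,0,0,0,0,0,0,0.1,0,0,-10,0,0,0,0.1,0,0,-20,0,0,0,0.1]'

```text
clock: 26.7
tool_pos: [0.5288, 0.0661, 0.2025]
ee_rot: [-0.001, 0.709, 0.706, -0.002]
contact_force: [0.3, -0.3, 0.1]
grip_width: 0.0453
```

arm_command --steps '[0,0,-30,0,0,0,0.1,0,0,-30,0,0,0,0.1,0,-35,-10,0,0,0,0.1,0,-35,0,0,0,0,0.1,0,0,0,0,0,0,0.1,0,0,0,0,0,0,0.1,0,0,0,0,0,0,0.1,0,0,0,0,0,0,0.1]'

```text
clock: 27.37
tool_pos: [0.4615, 0.0666, 0.2739]
ee_rot: [0.001, 0.709, 0.706, 0.0]
contact_force: [-0.2, -0.3, -0.6]
grip_width: 0.0478
```

```bash
python3 - <<'E'
from h import *
show(*tcp());print(sense()["contact_force"])
L=[get_image("scene").astype(int) for _ in range(8)]
s=L[-1];print("motion",np.abs(L[0]-s)[140:240,200:300].mean())
c=calibration("scene")
w=((s.min(2)>165)).astype(np.uint8);w[:140]=0;w[225:]=0;w[:,:205]=0;w[:,300:]=0
n,_,st,ce=cv2.connectedComponentsWithStats(w);print([(ce[i].round(1).tolist(),int(st[i,4])) for i in range(1,n) if st[i,4]>4])
for nm,y,z in(("outer",.1252,.019),("inner",.0655,.019),("red",-.1195,.019)):
  for q in(0,8):print(nm,"tongue top if",["seated","on tooth"][q>0],proj(c,[.530,y,.125+z+q/1000+.062+.011*(y+.013)]).round(1))
cv2.imwrite("pics/s9.png",cv2.resize(s[120:240,190:330,::-1].astype(np.uint8),None,fx=5,fy=5,interpolation=cv2.INTER_CUBIC))
E
```

```text
tcp [461.5  66.6 273.9] tool axes
 [[ 0.004  1.     0.001]
 [ 1.    -0.004 -0.001]
 [-0.001  0.001 -1.   ]]
[-0.24267406 -0.26389302 -0.62225355]
motion 1.3445666666666667
[([281.1, 147.7], 15), ([270.1, 154.7], 15), ([254.0, 186.2], 49), ([228.3, 217.0], 7), ([276.9, 217.9], 8)]
outer tongue top if seated [280.8 146.2]
outer tongue top if on tooth [280.9 143.9]
inner tongue top if seated [269.6 154.1]
inner tongue top if on tooth [269.7 151.7]
red tongue top if seated [230.6 181.4]
red tongue top if on tooth [230.6 178.9]
```

```bash
python3 - <<'E'
from h import *
L=[get_image("scene").astype(int) for _ in range(5)];s=np.mean(L,0)
d=np.abs(L[0]-L[-1]);print("bar",d[140:240,200:300].mean(),"bench",d[240:300,100:200].mean(),d[60:100,20:80].mean())
w=(s.min(2)>135).astype(np.uint8);w[:172]=0;w[195:]=0;w[:,:220]=0;w[:,242:]=0
n,_,st,ce=cv2.connectedComponentsWithStats(w);print([(ce[i].round(1).tolist(),st[i].tolist()) for i in range(1,n)])
# tilt: strip ends, yellow outer / blue outer tops
c=calibration("scene")
for t in(-.05,0,.05):
  print(t,proj(c,[.530,-.013+.173,.147+.173*t]).round(1),proj(c,[.529,-.013-.171,.147-.171*t]).round(1))
y=(s[:,:,0]>200)&(s[:,:,1]>150)&(s[:,:,2]<90);v,u=np.where(y[190:225,205:240]);print("yellow bright low-left",u.min()+205,v[u<=u.min()+2]+190)
E
```

```text
bar 1.3283666666666667 bench 1.4195555555555555 1.4045833333333333
[]
-0.05 [286.  161.1] [215.6 206.8]
0 [286.1 158.7] [215.7 209.4]
0.05 [286.2 156.4] [215.8 211.9]Traceback (most recent call last):
  File "<stdin>", line 10, in <module>
    return umr_minimum(a, axis, None, out, keepdims, initial, where)
ValueError: zero-size array to reduction operation minimum which has no identity
```

```bash
python3 - <<'E'
from h import *
for nm in("s7","s9x"):
  s=cv2.imread("pics/s7.png")[:,:,::-1].astype(int) if nm=="s7" else get_image("scene").astype(int)
  red=(s[:,:,0]>2*s[:,:,1])&(s[:,:,0]>2*s[:,:,2])&(s[:,:,0]>40)
  yel=(s[:,:,0]>2*s[:,:,2])&(s[:,:,1]>1.5*s[:,:,2])&(s[:,:,0]>60)
  for k,m in(("red",red),("yel",yel)):
    v,u=np.where(m[160:250,200:262]);print(nm,k,len(u),u.mean()+200,v.mean()+160,u.min()+200,u.max()+200,v.min()+160,v.max()+160)
  print("yel left end rows",np.where(yel[160:250,214:217].any(1))[0]+160)
c=calibration("scene");print([proj(c,[.5295,-.1195,z]).round(1).tolist() for z in (.138,.144)])
E
```

```text
s7 red 246 233.390243902439 206.65447154471545 222 241 192 223
s7 yel 303 231.3993399339934 202.87788778877888 214 260 188 218
yel left end rows [209 210 211 212 213]
s9x red 245 233.64081632653063 205.1795918367347 222 241 191 221
s9x yel 276 231.58695652173913 201.46014492753625 215 260 188 215
yel left end rows [207 208 209 210]
[[230.8, 201.2], [230.8, 199.5]]
```

The bar rose with the red fork still in place and is now near level and still, with the gripper clear. Handing in.

```bash
python3 -c "
from station import *
print(sign_off())"
```

```text
the job is handed in; nothing more can be done
None
```

All three forks are hung and the job is handed in at about 28 s. One small fork went in the outer blue notch, then the red fork in the yellow notch, then the other small fork in the inner blue notch. `sign_off()` gave no verdict.

**How each went in:** each fork was lowered lightly and released only once the force reading showed the bar carrying its weight. The first fork briefly leaned on the edge of its notch and was slid about 3 mm outward until it dropped in.

**Checks that agreed:**
- At release, the heights of all three forks matched the fully seated depth rather than resting on a tooth. The largest force I read on the forks was about 3.4 N, well under 25 N.
- In the last pictures both small tongue tops were within 1.5 pixels of their seated positions, though seated and on-tooth differ by only about 2.4 pixels.
- The red fork had moved up with the bar as predicted. The bar was still and near level, and the gripper was clear.

**Checks that failed or disagreed:**
- I first placed the red fork wrongly because of a crop offset mistake. The wrist camera showed this, and I corrected it before gripping.
- The top and wrist cameras differed by 2 to 5 mm on the notch positions, so I settled those from the wrist view and by feel.
- The last picture could not be viewed because the limit of 12 was reached, so the final checks came from pixel measurements only. In those, the red fork's tongue top could not be picked out, so I used its red body and the yellow strip instead.
- I did not re-measure the other bench objects after the moves.

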